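# Fit the metering module and set the filler valve two turns open

## Robot

A 6-joint arm with a two-finger parallel gripper is mounted at the origin on the work surface. World frame = base frame: x ahead of the robot, y to its left, z up, the work surface at z = 0. Lengths are in mm, angles in rad, forces in N, time in s.
With the tool pointing down it reaches from about 300 to 750 mm from the base axis. Payload 8.5 kg.
Tool frame: the origin (TCP) lies between the finger pads, 19 mm behind the fingertips; this is the grasp point; z points along the fingers, y is the line along which they close (so a half turn about z gives the same grasp; the last joint's range is limited). The gripper opens to 85 mm and grips with 20 to 120 N. Pads are 22 mm wide; open, the fingers measure 114 mm over their backs; the gripper's body (76 mm by 85 mm) begins 54 mm behind the grasp point. The pads swing forward as they close: fully open they stand 13 mm farther back than shut.
Start: joints at [-1.447, 0.381, 1.297, -0, 1.464, -0.215], TCP at [182.789, -518.718, 250.022] pointing down, gripper open.
Joint ranges: [-3.11, 3.11], [-0.89, 2.33], [0.22, 2.48], [-1.42, 4.56], [0.17, 2.85], [-2.88, 2.88]. Speed limits (rad/s): [2.39, 2.39, 3.14, 3.14, 3.14, 3.14].

## Interface

Orientations are given as a rotation vector (axis times angle).
In Python, from cell import r gives the robot as it stands.
- The arm moves only by the tool jog_arm, never from a script. Its argument "moves" is one flat list of numbers, 5 for each row, row after row: the finger opening in cm, from 0 to 8.54, then the shift along the tool's x, y, z in cm, then the turn about the tool's z in degrees. In form: [claw, tx, ty, tz, twist, claw, tx, ty, tz, twist, ...]. A call has 1 to 12 rows; each row shifts and turns the commanded pose from where the row before left it, along the tool's axes as they then stand; what a row does not reach is not made up. A row lasts 1/10 s, in which the tool goes at most 50 mm and 8.59 degrees, less where a joint would pass 70% of its speed; a pose out of reach is approached as far as the arm can. A call is refused whole if a number of a shift passes 5 or a number of a turn 8.59, either way. A call with a gripper value outside its range is refused whole. The fingers move at their own pace and stop on an object; "force" is the grip in N (left out, the last holds). Time passes only in rows, so rows that do not move let the fingers close. It gives the time, the measured TCP pose, the force, the opening and the grip force at its end, in the units of the state.
- r.observe(): the state, without advancing time (a new reading comes with each control period).
- r.grab_frame(name): name is "scene" or "top" or "wrist"; returns the picture (420x560x3 uint8, red, green, blue); there is no depth.
- r.camera_params(name): a dict with "fx", "fy", "cx", "cy" (pixels), "camera_from_world" (4x4, takes a point from world to camera coordinates). Camera axes: x right, y down, z forward; pixel columns grow to the right and rows downward; lengths in mm; the calibration is good to about 2 mm. A picture is of the moment at which its call begins: read the wrist's pose just before it. camera_params takes no time and is no camera call; for the wrist camera it gives the pose at the moment of the call.
- r.hand_in(): hands the job in; it is judged then, once.
The state is a dict: "clock": time; "q": joint angles; "qvel": joint speeds; "joint_torque": joint torques, N m; "tcp_pos": TCP position; "tcp_rot": TCP orientation; "contact_force": force on the tool from outside, world axes, zero at the start; "ft_torque": the same for the moment, N m; "width": finger opening in mm; "finger_force": force on a finger pad.
Only numpy, scipy, OpenCV 4.12 (cv2) and the standard library are available. Lean on these libraries where they do the work, as an engineer would, in place of code of your own. Each camera call takes 0.05 s, during which the arm holds its last target. There are 200 camera calls.

## Task

Fit the orange metering module to the bench filler: set its foot down flat in the open bay of the rail and slide it away from the bay, under the lips, fully home until the spring catch snaps into its notch. Then turn the red valve wheel clockwise until it is closed against its stop, open it again by exactly two full turns, and finish still gripping the wheel's black handle with the wheel at rest: do not let go. Leave the loose bottles and the tin where they stand.

Things in the scene. Friction and masses are not known exactly. Their poses are not given: they have to be found in the camera images.
- filler: the bench filler, fixed: steel base plate 180 (x) by 340 (y) by 12 mm, its origin at table level; x is the slide direction of the rail (from the open bay towards the yellow end stop), z up. The rail (along x, centred 120 mm to the -y side) carries the module; the valve with the red wheel stands 95 mm to the +y side; a manifold pipe 67 mm high runs along the far (+x) edge
- module: the metering module, loose, 0.25 to 0.45 kg, standing upright on its foot; origin at the centre of its underside. Steel foot 64 (x) by 50 (y) by 10 mm with rounded corners (radius 6) and a 16 mm wide notch in the middle of each long side; on it an orange block 40 (x) by 32 (y) mm from height 10 to 72 mm, to be gripped from above. It fits either way round (half turn about z)
- bay (a point): the point on the rail's floor (30 mm above the table) over which the module's origin comes when it is set down in the open bay, its long (x) axis along this point's x axis. Bay open above; tapered guides narrow from 72 mm to the 53 mm wide channel, leaving the foot about 4 mm free on each side here
- seat (a point): where the module's origin lies on the rail's floor when fully home: 85 mm along +x from the bay, foot against the yellow end stop (0.5 mm play). Channel 53 mm wide; dark lips 13 to 18 mm above its floor, 38 mm apart, from 40 mm before this point to 32 past it: the orange block passes between them, the foot below with 3 mm play. A brass sprung roller in the -y wall yields at about 10 N along x
- catch (a joint): the sprung roller in the channel wall, m: 0 = sprung out (free, or snapped into the module's notch), up to 0.006 while the module's foot pushes it back
- wheel (a joint): angle of the red valve wheel, rad: 0 = closed against its rigid stop, grows anticlockwise seen from above (opening), 6.283 per turn, at most 22. It starts 1.6 to 5 rad open. Stays where it is left; needs about 3 N at the handle to turn
- hub (a point): centre of the top of the wheel's hub, on its vertical axis, 110 mm above the table. The wheel is 124 mm across, rim top 106 mm above the table
- grip (a point): point to grip on the axis of the black handle, 138 mm above the table: an upright round post 24 mm across, 50 mm tall (110 to 160 mm up), on the wheel 50 mm from its axis. It spins freely on its pin: gripped from above it can be led round the hub without turning the gripper. At wheel value q it lies from the hub at angle q - 90 deg, anticlockwise from the filler's x axis
- tin: a loose small tin of spare caps, white with a yellow band, 68 mm across, 60 mm tall; origin at the centre of its underside; a bystander
- bottle1: a loose capped brown glass bottle standing upright, 60 mm across, 190 mm tall; origin at the centre of its underside; a bystander
- bottle2: a loose capped brown glass bottle standing upright, 60 mm across, 190 mm tall; origin at the centre of its underside; a bystander
- bottle3: a loose capped brown glass bottle standing upright, 60 mm across, 190 mm tall; origin at the centre of its underside; a bystander
- bottle4: a loose capped brown glass bottle standing upright, 60 mm across, 190 mm tall; origin at the centre of its underside; a bystander

How it is judged (in metres and radians):
On the way, in this order (a step that is already met when the one before it is completed fails the run):
1. the module is fully home on the rail, flat, with the spring catch in its notch (x of module in the frame of seat between -0.005 and 0.004 m and horizontal distance between module and seat below 0.007 m and z of module in the frame of seat below 0.005 m and angle between module's own z axis and vertical below 0.1 rad and value of joint catch below 0.0015 m), for 0.2 s.
2. the valve wheel is closed against its stop (within 0.08 rad) (value of joint wheel below 0.08 rad), for 0.1 s.
At the end, for the whole second after the job is handed in: valve two turns open (12.57 rad within 0.26 rad, 15 degrees) and at rest; handle still between the fingers (TCP within 15 mm of the grip point sideways, 35 mm overall; over 3 N); module still flat and home (within 5 mm of the seat along the rail, 7 mm overall) with the catch out within 1.5 mm (all of step 1 and value of joint wheel between 12.306 and 12.826 rad and velocity of joint wheel between -0.1 and 0.1 rad/s and contact force between the fingers and handle above 3 N and distance between the grasp point and grip below 0.035 m and horizontal distance between the grasp point and grip below 0.015 m); the arm keeps its last pose, push and grip.
It fails at once if a bottle or the tin is pushed more than 4 cm (distance of any of tin, bottle1, bottle2, bottle3, bottle4 from where it was at the start of the episode above 0.04 m).
It fails at once if a bottle or the tin is knocked over (angle between any of tin, bottle1, bottle2, bottle3, bottle4's own z axis and vertical above 0.5 rad).
It also fails if it takes over 70 s, if anything falls off the work surface, if the arm or the gripper's body presses on something with over 40 N, if the wrist force passes 120 N, or if a joint passes its speed limit or range.

## Working session

There is one attempt and no reset: what is moved stays moved. The work goes in short steps, Python scripts to look and compute and a tool call to move; the robot and the scene stay as the last step left them, time stands still between calls to the robot, and variables do not carry over. Pictures are saved under pics/ and viewed, at most 10 in all, crops included, and the job is handed in when it is done.

Besides the shell and the picture viewer there is one more tool, called after "Emit:" in YAML: its name, and indented under it one key for each argument. jog_arm: Moves the arm, as the interface text tells. Its arguments: {"type":"object","properties":{"moves":{"type":"array","items":{"type":"number"}},"force":{"type":"number"}},"required":["moves"]}

```bash
mkdir -p pics
cat > h.py <<'E'
from cell import r
import numpy as np, cv2
from scipy.spatial.transform import Rotation as R
def snap(name,fn,crop=None,s=1):
    im=r.grab_frame(name)[:,:,::-1].copy()
    cv2.imwrite('pics/raw_'+fn,im)
    if crop: a,b,c,d=crop; im=im[b:d,a:c]
    if s!=1: im=cv2.resize(im,None,fx=s,fy=s,interpolation=cv2.INTER_CUBIC)
    cv2.imwrite('pics/'+fn,im)
def back(P,u,v,z):
    T=np.array(P["camera_from_world"]);Rm=T[:3,:3];c=-Rm.T@T[:3,3]
    d=Rm.T@np.array([(u-P["cx"])/P["fx"],(v-P["cy"])/P["fy"],1])
    return c+d*(z-c[2])/d[2]
def proj(P,X):
    T=np.array(P["camera_from_world"]);p=T[:3,:3]@np.array(X)+T[:3,3]
    return P["fx"]*p[0]/p[2]+P["cx"],P["fy"]*p[1]/p[2]+P["cy"]
E
python3 - <<'E'
from h import *
snap("top","top.png",s=1.4);snap("scene","scene.png",s=1.4)
for n in("top","scene"):
    P=r.camera_params(n);T=np.array(P["camera_from_world"]);print(n,P["fx"],-T[:3,:3].T@T[:3,3])
s=r.observe();print(s["clock"],s["tcp_pos"],s["tcp_rot"],R.from_rotvec(s["tcp_rot"]).as_matrix().round(3))
E
```

```text
top 530.2516134484212 [ 346.53554189  -31.16458732 1601.14030428]
scene 482.1141204529901 [1243.1012844   331.58177285 1400.54957573]
0.1 [ 182.76607147 -518.48582787  249.47923152] [-3.09532914e+00 -5.29391457e-01 -1.04619236e-04] [[ 0.943  0.332 -0.   ]
 [ 0.332 -0.943  0.001]
 [ 0.    -0.001 -1.   ]]
```

View pics/top.png

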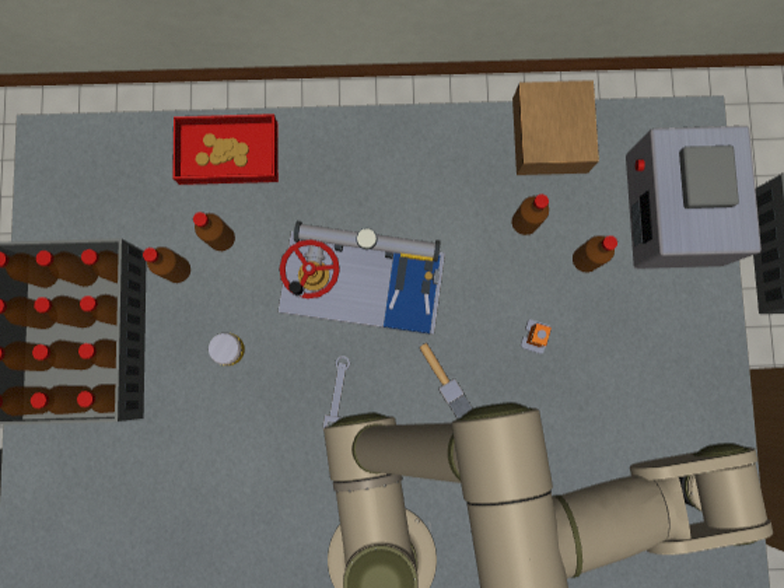

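View pics/scene.png

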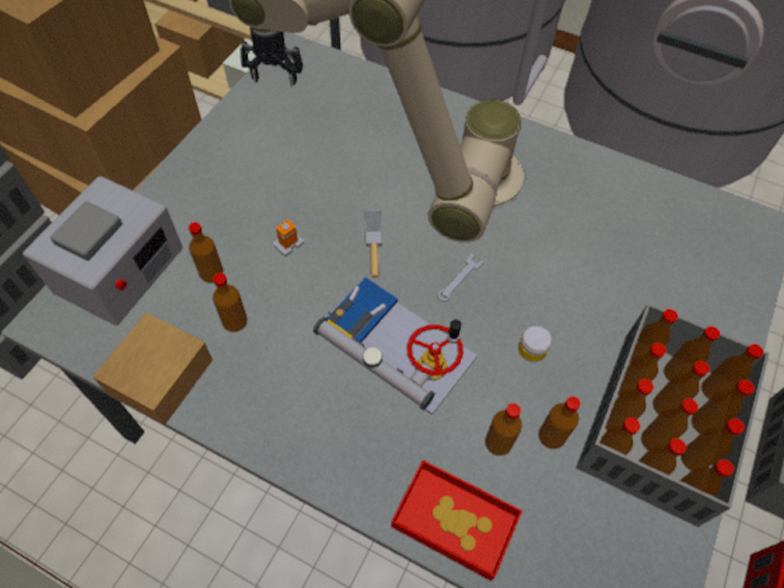

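The top view shows the filler at around (360,280), the module at (537,336), the tin at (226,349), and the bottles at (214,231), (167,265), (531,215) and (595,254). The wheel handle is at (295,288), and the rail is on the right with its bay towards the robot. Next I'll enlarge that area.

Run:
```python
import cv2
im=cv2.imread('pics/raw_top.png')[150:260,195:400]
cv2.imwrite('pics/c1.png',cv2.resize(im,None,fx=3.9,fy=3.9,interpolation=cv2.INTER_CUBIC))
```

```text
(no output)
```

View pics/c1.png

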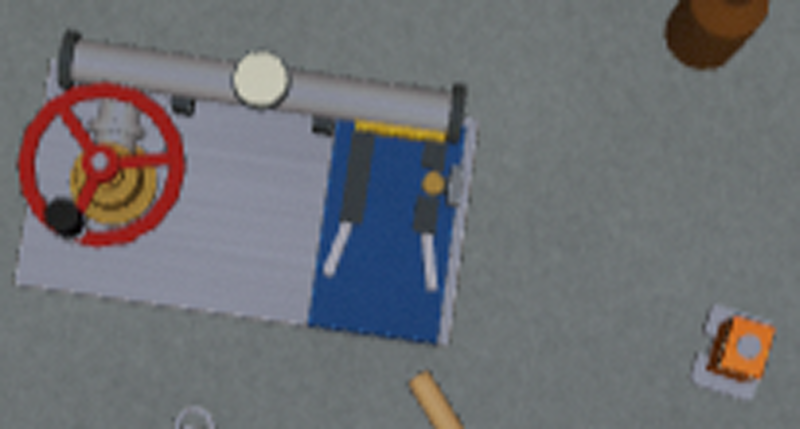

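```bash
cat >> h.py <<'E'
def c1(u,v): return 195+(u+.5)/3.9-.5,150+(v+.5)/3.9-.5
E
python3 - <<'E'
from h import *
P=r.camera_params("top")
for n,u,v,z in[("hub",100,162,110),("handle",65,216,160),("nl",15,285,12),("nr",440,343,12),("fr",477,120,12),("fl",50,60,12),("stopL",357,127,48),("stopR",447,137,48),("modtop",750,347,72),("guideL",330,275,45),("guideR",433,290,45),("fA",717,303,10),("fB",695,382,10),("fC",752,398,10)]:
    print(n,back(P,*c1(u,v),z).round(1))
for n,u,v,z in [("b",214,231,95),("b",167,265,95),("b",531,215,95),("b",595,254,95),("tin",226,349,60)]:
    print(n,back(P,u/1.4,v/1.4,z).round(0))
Pw=r.camera_params("wrist");s=r.observe()
T=np.array(Pw["camera_from_world"]);c=-T[:3,:3].T@T[:3,3]
M=R.from_rotvec(s["tcp_rot"]).as_matrix()
print("wristcam in tool",M.T@(c-s["tcp_pos"]),"axes\n",(T[:3,:3]@M).round(2),Pw["fx"],s["q"])
E
```

```text
hub [595.8 131.7 110. ]
handle [549.7 151.4 160. ]
nl [517.8 209.2  12. ]
nr [ 463.9 -117.2   12. ]
fr [ 637.3 -152.2   12. ]
fl [694.3 180.6  12. ]
stopL [627.8 -57.8  48. ]
stopR [ 618.2 -126.1   48. ]
modtop [ 450.2 -343.1   72. ]
guideL [515.3 -34.1  45. ]
guideR [ 501.7 -111.6   45. ]
fA [ 489.  -332.2   10. ]
fB [ 428.7 -312.1   10. ]
fC [ 415.2 -355.2   10. ]
b [681. 328.  95.]
b [612. 424.  95.]
b [ 696. -330.   95.]
b [ 610. -457.   95.]
tin [438. 310.  60.]
wristcam in tool [  68.63627859    1.0623122  -124.28389486] axes
 [[-0.    1.   -0.  ]
 [-0.96 -0.   -0.27]
 [-0.27  0.    0.96]] 347.17389740009645 [-1.44729214e+00  3.81127324e-01  1.29817007e+00  6.08721039e-06
  1.46361605e+00 -2.15276889e-01]
```

Emit:
jog_arm:
  moves: [8.5,0,0,0,8.5,8.5,0,0,0,8.5,8.5,0,0,0,8.5,8.5,0,0,0,8.5,8.5,2.5,-4.2,0,0,8.5,2.5,-4.2,0,0,8.5,2.5,-4.2,0,0,8.5,2.5,-4.2,0,0,8.5,2.5,-4.2,0,0,8.5,2.5,-4.2,0,0,8.5,2.5,-4.2,0,0,8.5,2.5,-4.2,0,0]
  force: 80

```text
clock: 1.3
tcp_pos: [462.0, -242.2, 249.9]
tcp_rot: [-3.116, 0.399, 0.001]
contact_force: [0.4, -1.7, 0.3]
width: 85.2
finger_force: 0.0
```

Run:
```python
from h import *
import pickle
r.grab_frame("top")
s=r.observe();P=r.camera_params("wrist");snap("wrist","w1.png",s=1.4);pickle.dump(P,open('P1.pkl','wb'))
print(s["clock"],s["tcp_pos"],s["tcp_rot"])
for X in[(452,-343,72),(532,-85,30)]:print(proj(P,X))
```

```text
1.35 [ 465.68095276 -237.31932382  249.80910452] [-3.11442093e+00  3.90851803e-01 -2.04392944e-03]
(np.float64(401.288437146394), np.float64(182.44273548688687))
(np.float64(115.43681382862559), np.float64(160.97811639673554))
```

View pics/w1.png

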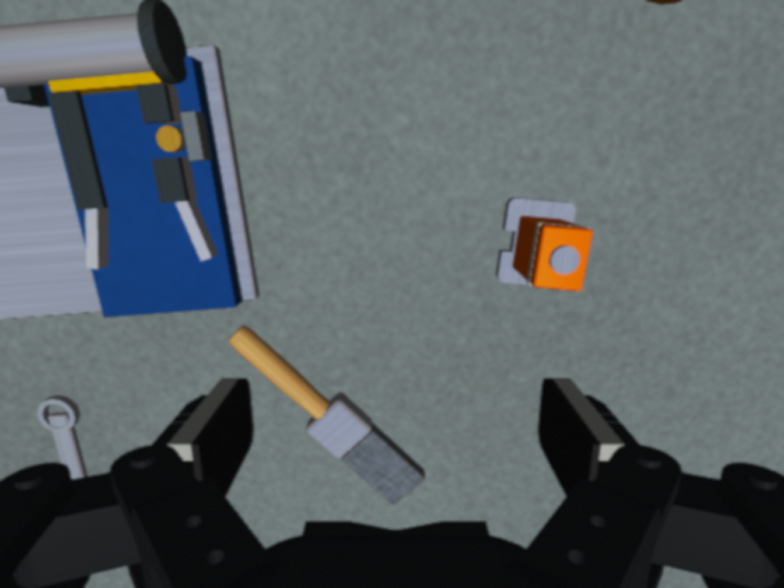

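The wrist view shows the rail with its lips: inner near corners at about (104,206) and (158,203), far ends at (80,90) and (140,87). The roller is at (168,138). The module's block top has corners (540,222), (592,230), (583,291) and (533,286).

```bash
python3 - <<'E'
from h import *
import pickle
P=pickle.load(open('P1.pkl','rb'))
def b(n,u,v,z):
    p=back(P,u/1.4,v/1.4,z);print(n,p.round(1));return p[:2]
q=[b("blk",*c,72) for c in[(540,222),(592,230),(583,291),(533,286)]]
print(np.mean(q,0)); 
for i in range(4): d=q[(i+1)%4]-q[i];print(np.hypot(*d).round(1),np.degrees(np.arctan2(d[1],d[0])).round(1))
for n,u,v,z in[("button",565,260,74),("fTL",508,198,10),("fTR",576,203,10),("fBL",498,284,10),
 ("lipLnear",104,206,48),("lipRnear",158,203,48),("lipLfar",80,91,48),("lipRfar",140,87,48),("lipLout near",78,208,48),("lipLout far",52,93,48),("lipRoutnear",190,200,48),
 ("floor L near",104,316,30),("floor R near",236,308,30),("floorRfar",193,58,30),("plateRnear",258,297,12),("plateRfar",216,47,12),("roller",168,138,45),("hL",240,0,0)]: b(n,u,v,z)
E
python3 - <<'E'
import cv2
im=cv2.imread('pics/raw_w1.png')[0:235,0:195]
cv2.imwrite('pics/c2.png',cv2.resize(im[:,:195],None,fx=2.5,fy=2.5,interpolation=cv2.INTER_CUBIC))
E
```

```text
blk [ 476.1 -333.2   72. ]
blk [ 463.2 -363.6   72. ]
blk [ 425.7 -352.5   72. ]
blk [ 436.9 -322.    72. ]
[ 450.45921362 -342.86335265]
33.0 -112.9
39.1 163.5
32.5 69.8
40.8 -16.0
button [ 449.2 -343.9   74. ]
fTL [ 487.7 -329.3   10. ]
fTR [ 471.7 -377.1   10. ]
fBL [ 425.5 -309.7   10. ]
lipLnear [553.4 -61.7  48. ]
lipRnear [546.4 -97.1  48. ]
lipLfar [622.6 -75.9  48. ]
lipRfar [ 615.4 -113.    48. ]
lipLout near [556.5 -44.5  48. ]
lipLout far [625.8 -58.5  48. ]
lipRoutnear [ 543.  -118.3   48. ]
floor L near [479.8 -18.3  30. ]
floor R near [ 461.4 -115.5   30. ]
floorRfar [ 627.7 -145.    30. ]
plateRnear [ 461.8 -127.7   12. ]
plateRfar [ 635.2 -156.6   12. ]
roller [ 583.4 -117.4   45. ]
hL [ 661.9 -179.2    0. ]
```

View pics/c2.png

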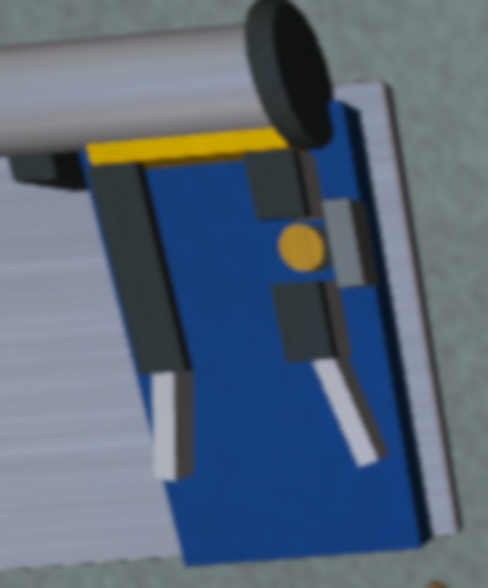

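The crop shows more precise lip corners. The left lip's top near end runs (137,370)-(182,370) and the right's (288,361)-(333,357). The far ends run (90,163)-(142,163) on the left, with the right lip's inner far corner at (246,153).

Run:
```python
from h import *
import pickle
P=pickle.load(open('P1.pkl','rb'))
def b(n,u,v,z):
    p=back(P,(u+.5)/2.5-.5,(v+.5)/2.5-.5,z);print(n,p.round(1));return p[:2]
A={n:b(n,u,v,z) for n,u,v,z in[("Lo",137,370,48),("Li",182,370,48),("Ri",288,361,48),("Ro",333,357,48),("Lof",90,163,48),("Lif",141,163,48),("Rif",246,153,48),("floorNL",184,565,30),("floorNR",422,548,30),("floorFR",352,105,30),("plNR",460,532,12),("plFR",390,84,12),("stopL",88,146,48),("roller",301,248,45)]}
f=lambda a,c:(np.hypot(*(A[c]-A[a])).round(1),np.degrees(np.arctan2(*(A[c]-A[a])[::-1])).round(1))
for p in[("Ro","Lo"),("Ri","Li"),("Rif","Lif"),("Li","Lif"),("Lo","Lof"),("Ri","Rif"),("floorNR","floorNL"),("floorNR","floorFR"),("plNR","plFR")]:print(p,f(*p))
m=(A["Li"]+A["Ri"]+A["Lo"]+A["Ro"])/4;print("mid near",m,"mid far",(A["Lif"]+A["Rif"])/2)
for yaw in(-9,-10,-11):
    y=np.radians(yaw);x=np.array([np.cos(y),np.sin(y)]);print(yaw,"seat",m+40*x,"bay",m-45*x)
```

```text
Lo [557.5 -43.8  48. ]
Li [553.4 -59.9  48. ]
Ri [546.7 -99.3  48. ]
Ro [ 543.9 -115.9   48. ]
Lof [627.3 -57.8  48. ]
Lif [622.9 -75.1  48. ]
Rif [ 616.8 -111.8   48. ]
floorNL [480.  -17.3  30. ]
floorNR [ 462.5 -115.9   30. ]
floorFR [ 626.9 -147.2   30. ]
plNR [ 461.6 -126.9   12. ]
plFR [ 635.1 -158.    12. ]
stopL [632.5 -59.5  48. ]
roller [ 583.1 -117.4   45. ]
('Ro', 'Lo') (np.float64(73.4), np.float64(79.4))
('Ri', 'Li') (np.float64(39.9), np.float64(80.4))
('Rif', 'Lif') (np.float64(37.2), np.float64(80.6))
('Li', 'Lif') (np.float64(71.1), np.float64(-12.3))
('Lo', 'Lof') (np.float64(71.2), np.float64(-11.4))
('Ri', 'Rif') (np.float64(71.2), np.float64(-10.1))
('floorNR', 'floorNL') (np.float64(100.1), np.float64(79.9))
('floorNR', 'floorFR') (np.float64(167.3), np.float64(-10.8))
('plNR', 'plFR') (np.float64(176.2), np.float64(-10.2))
mid near [550.36760411 -79.72583756] mid far [619.83197428 -93.42569965]
-9 seat [589.87513773 -85.98321616] bay [505.92162878 -72.68628663]
-10 seat [589.75991423 -86.67176466] bay [506.05125522 -71.91166956]
-11 seat [589.63269144 -87.35819737] bay [506.19438085 -71.13943277]
```

```bash
cat >> h.py <<'E'
def go(x,y,z,yaw):
    s=r.observe();M=R.from_rotvec(s["tcp_rot"]).as_matrix();p=np.array(s["tcp_pos"])
    y0=np.degrees(np.arctan2(M[1,0],M[0,0]));a=np.radians(yaw)
    d=np.array([x,y,z])-p
    print("t",s["clock"],"tcp",p.round(1),"yaw %.2f tilt %.2f"%(y0,np.degrees(np.arccos(-M[2,2]))),"F",np.round(s["contact_force"],1),"w",s["width"],"ff",s["finger_force"])
    print(" twist %.2f"%(y0-yaw),"then tool cm",(np.array([d[0]*np.cos(a)+d[1]*np.sin(a),d[0]*np.sin(a)-d[1]*np.cos(a),-d[2]])/10).round(2), "tool now", (M.T@d/10).round(2))
E
python3 -c "
from h import *
go(450,-343.3,52,-17.5)"
```

```text
t 1.4 tcp [ 463.7 -239.9  249.7] yaw -14.23 tilt 0.08 F [ 0.1 -1.1 -0.3] w 85.11005346945667 ff 0.0
 twist 3.27 then tool cm [ 1.81 10.28 19.77] tool now [ 1.22 10.39 19.75]
```

Emit:
jog_arm:
  moves: [8.5,0,0,0,3.3,8.5,0.6,3.4,0,0,8.5,0.6,3.4,0,0,8.5,0.6,3.5,0,0,8.5,0,0,4,0,8.5,0,0,4,0,8.5,0,0,4,0,8.5,0,0,0,0,8.5,0,0,0,0,8.5,0,0,0,0]

```text
clock: 2.4
tcp_pos: [447.1, -348.4, 132.3]
tcp_rot: [3.101, -0.488, 0.004]
contact_force: [0.6, 0.1, 1.1]
width: 85.1
finger_force: 0.0
```

Run:
```python
from h import *
go(450,-343.3,52,-17.5)
snap("wrist","w2.png",s=1.4);P=r.camera_params("wrist");s=r.observe()
for dx in(32,-32):
  for dy in(25,-25):
    a=np.radians(-17.5);print((np.array(proj(P,(450+dx*np.cos(a)-dy*np.sin(a),-343.3+dx*np.sin(a)+dy*np.cos(a),10)))*1.4).round())
for dx in(20,-20):
  for dy in(16,-16):
    a=np.radians(-17.5);print("top",(np.array(proj(P,(450+dx*np.cos(a)-dy*np.sin(a),-343.3+dx*np.sin(a)+dy*np.cos(a),72)))*1.4).round())
```

```text
t 2.4 tcp [ 447.1 -348.4  132.3] yaw -17.89 tilt 0.22 F [0.6 0.1 1.1] w 85.11325466247797 ff 0.0
 twist -0.39 then tool cm [ 0.13 -0.58  8.03] tool now [ 0.1  -0.59  8.03]
[331. 237.]
[429. 236.]
[336. 354.]
[428. 354.]
top [336. 290.]
top [417. 290.]
top [340. 384.]
top [417. 383.]
```

View pics/w2.png

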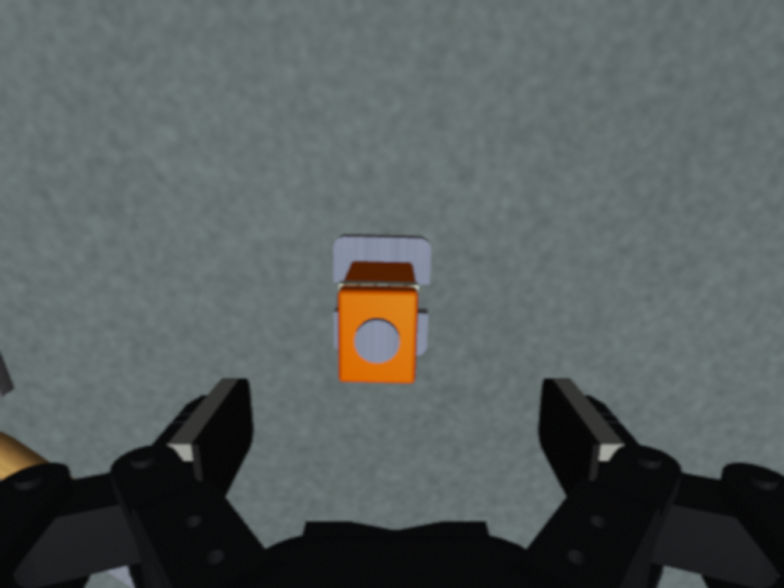

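The picture matches the prediction to within 2 px: block top (338..417, 288..383) and foot top edge at y=236. I'll descend and grip.

Emit:
jog_arm:
  moves: [8.5,0.1,-0.6,2,-0.4,8.5,0,0,3,0,8.5,0,0,3,0,8.5,0,0,0,0,8.5,0,0,0,0,0,0,0,0,0,0,0,0,0,0,0,0,0,0,0,0,0,0,0,0,0,0,0,0,0,0,0,0,0,0]

```text
clock: 3.55
tcp_pos: [449.5, -342.3, 50.9]
tcp_rot: [3.104, -0.477, 0.002]
contact_force: [-1.6, 2.2, 6.6]
width: 31.2
finger_force: 79.4
```

```bash
python3 -c "
from h import *
go(505.4,-72,130,-10.3)"
```

```text
t 3.55 tcp [ 449.5 -342.3   50.9] yaw -17.48 tilt 0.08 F [-1.6  2.2  6.6] w 31.218495031909434 ff 79.42704319953918
 twist -7.18 then tool cm [  0.67 -27.59  -7.91] tool now [ -2.78 -27.45  -7.93]
```

Emit:
jog_arm:
  moves: [0,0,0,-4,0,0,0,0,-4,0,0,0,0,0,-3.6,0,0,0,0,-3.6,0,0.1,-4,0,0,0,0.1,-4,0,0,0,0.1,-4,0,0,0,0.1,-4,0,0,0,0.1,-4,0,0,0,0.1,-4,0,0,0,0.1,-3.6,0,0,0,0,0,0,0]

```text
clock: 4.75
tcp_pos: [505.3, -68.0, 129.7]
tcp_rot: [-3.128, 0.275, 0.002]
contact_force: [-0.2, -0.4, -3.6]
width: 31.1
finger_force: 80.6
```

Emit:
jog_arm:
  moves: [0,0,0,0,0,0,0,0,0,0]

```text
clock: 4.95
tcp_pos: [505.3, -72.4, 129.9]
tcp_rot: [3.129, -0.283, -0.001]
contact_force: [-0.4, -0.8, -2.6]
width: 31.0
finger_force: 80.6
```

Run:
```python
from h import *
go(505.4,-72,80.9,-10.3)
snap("wrist","w3.png",s=1.4)
import pickle;P=r.camera_params("wrist")
a=np.radians(-10.3)
for X in[(553.4,-59.9,48),(546.7,-99.3,48)]:print((np.array(proj(P,X))*1.4).round())
```

```text
t 4.95 tcp [505.3 -72.4 129.9] yaw -10.33 tilt 0.02 F [-0.4 -0.8 -2.6] w 31.024253185662218 ff 80.6246566772461
 twist -0.03 then tool cm [ 0.   -0.04  4.9 ] tool now [ 0.01 -0.04  4.9 ]
[342. 222.]
[437. 220.]
```

View pics/w3.png

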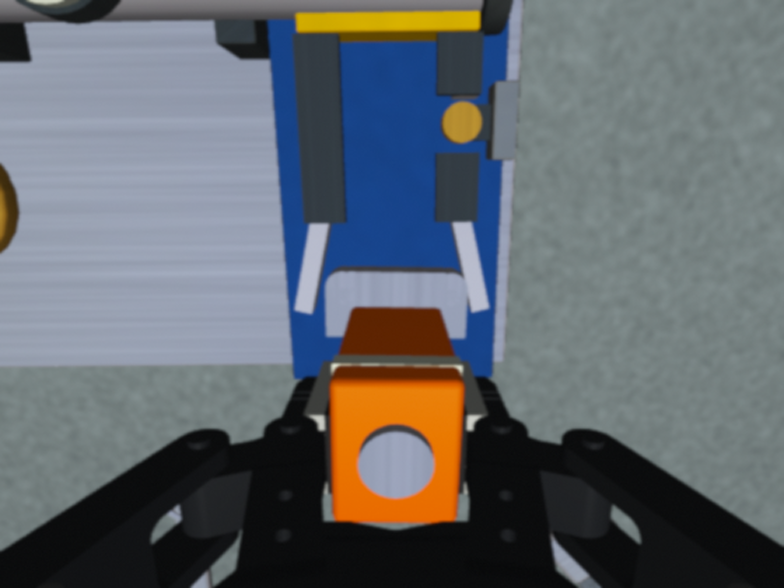

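The lip near corners sit at (344,222) and (436,221), matching the prediction of 342 and 437. The foot is centred at x≈396 between the guides, so I'll lower it.

Emit:
jog_arm:
  moves: [0,0,0,2.0,-0.5,0,0,0,1.5,0,0,0,0,0.8,0,0,0,0,0.3,0,0,0,0,0.2,0,0,0,0,0.1,0,0,0,0,0,0,0,0,0,0,0]

```text
clock: 5.8
tcp_pos: [505.6, -71.8, 81.4]
tcp_rot: [3.13, -0.268, 0.001]
contact_force: [-0.6, -0.1, -3.1]
width: 31.1
finger_force: 80.9
```

```bash
python3 -c "
from h import *
go(589,-87,80.9,-10)"
```

```text
t 5.8 tcp [505.6 -71.8  81.4] yaw -9.79 tilt 0.04 F [-0.6 -0.1 -3.1] w 31.105273762272134 ff 80.87043285369873
 twist 0.21 then tool cm [8.48 0.05 0.05] tool now [8.48 0.08 0.06]
```

Emit:
jog_arm:
  moves: [0,0,0,0.06,0,0,1.5,0,0,0,0,1.5,0.02,0,0,0,1.0,0.02,0,0,0,0.6,0,0,0,0,0,0,0,0,0,0,0,0,0]

```text
clock: 6.5
tcp_pos: [550.9, -79.8, 80.9]
tcp_rot: [-3.13, 0.268, -0.002]
contact_force: [-0.4, 2.9, 3.3]
width: 31.2
finger_force: 80.5
```

Emit:
jog_arm:
  moves: [0,0.8,0,0,0,0,0.8,0,0,0,0,0.7,0,0,0,0,0.6,0,0,0,0,0.5,0,0,0,0,0.3,0,0,0,0,0,0,0,0,0,0,0,0,0]

```text
clock: 7.3
tcp_pos: [587.7, -86.0, 80.8]
tcp_rot: [-3.13, 0.268, -0.003]
contact_force: [-0.3, 4.7, 5.3]
width: 31.2
finger_force: 80.8
```

Emit:
jog_arm:
  moves: [0,0.15,0,0,0,0,0.1,0,0,0,0,0,0,0,0,0,0,0,0,0]

```text
clock: 7.7
tcp_pos: [588.3, -86.1, 81.0]
tcp_rot: [-3.13, 0.268, 0.005]
contact_force: [-8.2, 4.5, 13.0]
width: 31.4
finger_force: 81.7
```

```bash
python3 -c "
from h import *
go(589,-87,80.9,-10)
snap('wrist','w4.png',s=1.4)"
```

```text
t 7.7 tcp [588.3 -86.1  81. ] yaw -9.77 tilt 0.18 F [-8.2  4.5 13. ] w 31.40948119860243 ff 81.6595208644867
 twist 0.23 then tool cm [0.09 0.07 0.01] tool now [0.09 0.07 0.01]
```

View pics/w4.png

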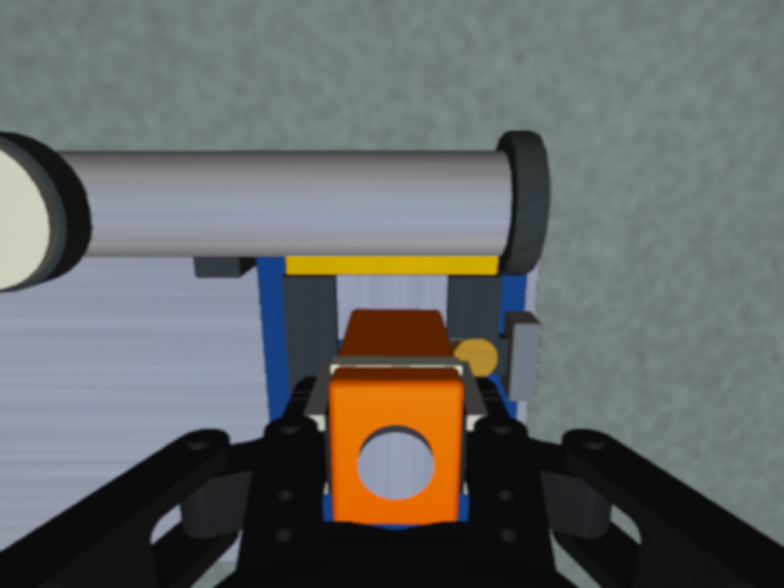

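The foot's front edge touches the yellow stop at about y=275, the roller sits at the block's mid-length (476,357), and the force is rising. I'll push once more to confirm.

Emit:
jog_arm:
  moves: [0,0.2,0,0,0,0,0.1,0,0,0,0,0,0,0,0]

```text
clock: 8.05
tcp_pos: [589.9, -86.5, 81.1]
tcp_rot: [-3.129, 0.267, 0.01]
contact_force: [-15.4, 5.9, 18.0]
width: 31.0
finger_force: 82.5
```

Emit:
jog_arm:
  moves: [0,0.2,0,0,0,0,0.2,0,0,0,0,0,0,0,0]

```text
clock: 8.35
tcp_pos: [590.6, -86.6, 81.4]
tcp_rot: [-3.129, 0.266, 0.024]
contact_force: [-32.1, 5.4, 30.8]
width: 31.0
finger_force: 84.0
```

Emit:
jog_arm:
  moves: [0,-0.3,0,0,0,0,-0.2,0,0,0,0,0,0,0,0,0,0,0,0,0]

```text
clock: 8.75
tcp_pos: [589.7, -86.5, 81.1]
tcp_rot: [-3.13, 0.268, 0.007]
contact_force: [-10.5, 5.0, 14.3]
width: 31.1
finger_force: 81.8
```

```bash
python3 -c "
from h import *
go(589,-87,80.9,-10)"
```

```text
t 8.75 tcp [589.7 -86.5  81.1] yaw -9.77 tilt 0.25 F [-10.5   5.   14.3] w 31.080590647444676 ff 81.79975390434265
 twist 0.23 then tool cm [-0.06  0.06  0.02] tool now [-0.06  0.06  0.02]
```

Emit:
jog_arm:
  moves: [0,-0.1,0,0,0,5.5,0,0,0,0,5.5,0,0,0,0,5.5,0,0,-1,0,5.5,0,0,-3,0,6,0,0,-4,0,6,0,0,-4,0,6,-1.3,-3.5,-4,0,6,-1.3,-3.5,0,0,6,-1.3,-3.5,0,0,6,-1.3,-3.5,0,0,6,0,0,0,0]

```text
clock: 9.95
tcp_pos: [562.9, 60.2, 237.9]
tcp_rot: [-3.13, 0.262, -0.001]
contact_force: [0.6, -1.1, 0.2]
width: 60.0
finger_force: 0.0
```

Run:
```python
from h import *
import pickle
r.grab_frame("wrist");r.grab_frame("wrist")
go(549.7,151.4,138,-10);snap("wrist","w5.png",s=1.4);P=r.camera_params("wrist");pickle.dump(P,open('P5.pkl','wb'))
for X in[(549.7,151.4,160),(595.8,131.7,110),(589,-87.2,102)]:print((np.array(proj(P,X))*1.4).round())
```

```text
t 10.05 tcp [563.9  57.  237.6] yaw -9.72 tilt 0.06 F [-0.4 -0.2 -1. ] w 60.11202072898954 ff 0.0
 twist 0.28 then tool cm [-3.03 -9.05  9.96] tool now [-3.   -9.07  9.95]
[191. 390.]
[241. 263.]
[653. 202.]
```

View pics/w5.png

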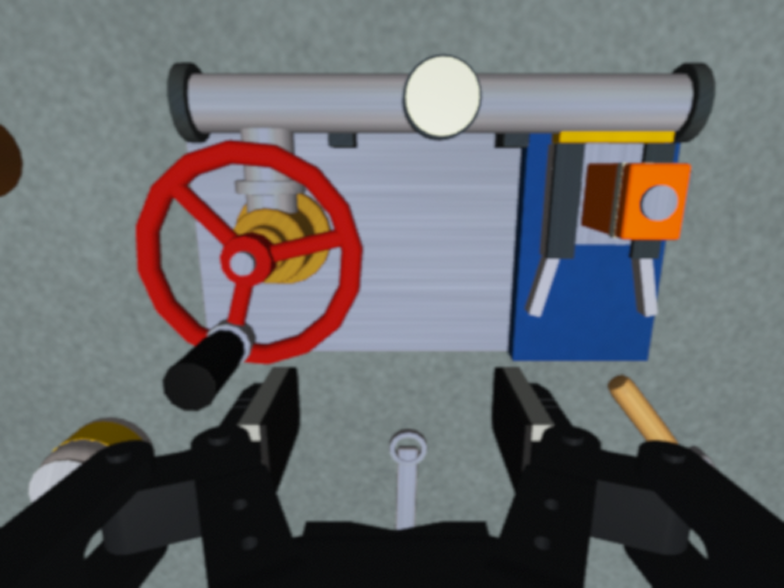

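The module is home: its foot meets the yellow stop, with the block at (657,201). The hub is at (243,261) and the handle's top centre is at about (190,386).

Run:
```python
from h import *
import pickle
P=pickle.load(open('P5.pkl','rb'))
h=back(P,243/1.4,261/1.4,110);g=back(P,190/1.4,386/1.4,160);d=(g-h)[:2];b=back(P,233/1.4,336/1.4,110)
print(h,g,b,np.hypot(*d),np.degrees(np.arctan2(d[1],d[0]))+10.3+90, np.radians(np.degrees(np.arctan2(d[1],d[0]))+100.3))
print("rim",[back(P,u/1.4,v/1.4,106).round(1) for u,v in[(138,243),(362,258),(236,142),(262,361)]])
go(g[0],g[1],138,-10)
```

```text
[596.39524112 130.37432965 110.        ] [551.62918631 151.46581268 160.        ] [556.6880065  146.46396088 110.        ] 49.48585979631313 255.07257663018095 4.451856293742201
rim [array([614.7, 184. , 106. ]), array([586.5,  68.8, 106. ]), array([655.2, 119.8, 106. ]), array([538.1, 135.8, 106. ])]
t 10.1 tcp [564.   56.2 237.4] yaw -9.79 tilt 0.05 F [ 0.2 -0.8  0.1] w 59.80627181100991 ff 0.0
 twist 0.21 then tool cm [-2.88 -9.17  9.94] tool now [-2.85 -9.18  9.93]
```

Emit:
jog_arm:
  moves: [6,-1,-3,0,0,6,-1,-3,0,0,6,-0.9,-3.2,0,0,6,0,0,0,0,6,0,0,3.5,0,6,0,0,3.5,0,6,0,0,2.9,0,6,0,0,0,0,6,0,0,0,0]

```text
clock: 11.0
tcp_pos: [551.7, 151.2, 138.7]
tcp_rot: [3.13, -0.27, 0.001]
contact_force: [0.0, -0.0, -0.0]
width: 60.2
finger_force: 0.0
```

Run:
```python
from h import *
go(551.2,151.3,138,-10)
```

```text
t 11.0 tcp [551.7 151.2 138.7] yaw -9.87 tilt 0.03 F [ 0. -0. -0.] w 60.19221653947969 ff 0.0
 twist 0.13 then tool cm [-0.05  0.    0.07] tool now [-0.05  0.    0.07]
```

Emit:
jog_arm:
  moves: [0,0,0,0,0,0,0,0,0,0,0,0,0,0,0,0,0,0,0,0,0,0,0,0,0,0,0,0,0,0]
  force: 60

```text
clock: 11.6
tcp_pos: [551.4, 152.4, 139.6]
tcp_rot: [-3.13, 0.268, -0.005]
contact_force: [-0.6, 0.5, 5.9]
width: 23.4
finger_force: 58.4
```

```bash
cat >> h.py <<'E'
H=np.array([596.3,130.6]); 
def arc(step,n,Rr=50,H=H,end=None):
    s=r.observe();M=R.from_rotvec(s["tcp_rot"]).as_matrix();p=np.array(s["tcp_pos"]);d=p[:2]-H
    a=np.arctan2(d[1],d[0]);print("tcp",p.round(1),"rad %.1f ang %.2f"%(np.hypot(*d),np.degrees(a)),"qmod %.3f"%((a+np.radians(100.1))%(2*np.pi)),"F",np.round(s["contact_force"],1),"w %.1f ff %.1f"%(s["width"],s["finger_force"]))
    q=p.copy();o=[]
    for i in range(1,n+1):
        b=a+np.radians(step*i)
        t=np.array([H[0]+Rr*np.cos(b),H[1]+Rr*np.sin(b),p[2]]);v=M.T@(t-q)/10;q=t
        o.append((round(v[0],1),round(v[1],1)))
        q=q-0*q
    print(o)
E
python3 -c "
from h import *
arc(-15,12)"
```

```text
tcp [551.4 152.4 139.6] rad 49.9 ang 154.09 qmod 4.436 F [-0.6  0.5  5.9] w 23.4 ff 58.4
[(np.float64(0.5), np.float64(-1.2)), (np.float64(0.8), np.float64(-1.0)), (np.float64(1.1), np.float64(-0.8)), (np.float64(1.2), np.float64(-0.5)), (np.float64(1.3), np.float64(-0.1)), (np.float64(1.3), np.float64(0.2)), (np.float64(1.2), np.float64(0.5)), (np.float64(1.0), np.float64(0.8)), (np.float64(0.8), np.float64(1.1)), (np.float64(0.5), np.float64(1.2)), (np.float64(0.1), np.float64(1.3)), (np.float64(-0.2), np.float64(1.3))]
```

Emit:
jog_arm:
  moves: [0,0.5,-1.2,0,0,0,0.8,-1.0,0,0,0,1.1,-0.8,0,0,0,1.2,-0.5,0,0,0,1.3,-0.1,0,0,0,1.3,0.2,0,0,0,0,0,0,0]

```text
clock: 12.3
tcp_pos: [620.0, 176.0, 139.7]
tcp_rot: [-3.127, 0.268, -0.009]
contact_force: [6.1, 4.3, 3.2]
width: 23.0
finger_force: 58.9
```

```bash
python3 -c "
from h import *
arc(-15,12)"
```

```text
tcp [620.  176.  139.7] rad 51.2 ang 62.42 qmod 2.837 F [6.1 4.3 3.2] w 23.0 ff 58.9
[(np.float64(1.1), np.float64(0.7)), (np.float64(1.0), np.float64(0.8)), (np.float64(0.7), np.float64(1.1)), (np.float64(0.4), np.float64(1.2)), (np.float64(0.1), np.float64(1.3)), (np.float64(-0.2), np.float64(1.3)), (np.float64(-0.6), np.float64(1.2)), (np.float64(-0.8), np.float64(1.0)), (np.float64(-1.1), np.float64(0.7)), (np.float64(-1.2), np.float64(0.4)), (np.float64(-1.3), np.float64(0.1)), (np.float64(-1.3), np.float64(-0.2))]
```

Emit:
jog_arm:
  moves: [0,1.1,0.7,0,0,0,1.0,0.8,0,0,0,0.7,1.1,0,0,0,0.4,1.2,0,0,0,0.1,1.3,0,0,0,-0.2,1.3,0,0,0,-0.6,1.2,0,0,0,-0.8,1.0,0,0,0,-1.1,0.7,0,0,0,0,0,0,0]

```text
clock: 13.3
tcp_pos: [607.1, 82.8, 139.6]
tcp_rot: [-3.129, 0.268, -0.002]
contact_force: [-3.9, 1.7, 6.1]
width: 23.2
finger_force: 60.0
```

```bash
python3 -c "
from h import *
arc(-8,6)"
```

```text
tcp [607.1  82.8 139.6] rad 49.0 ang -77.25 qmod 0.399 F [-3.9  1.7  6.1] w 23.2 ff 60.0
[(np.float64(-0.6), np.float64(0.3)), (np.float64(-0.7), np.float64(0.1)), (np.float64(-0.7), np.float64(0.0)), (np.float64(-0.7), np.float64(-0.1)), (np.float64(-0.7), np.float64(-0.2)), (np.float64(-0.6), np.float64(-0.3))]
```

Emit:
jog_arm:
  moves: [0,-0.6,0.2,0,0,0,-0.7,0.1,0,0,0,-0.7,0,0,0,0,-0.3,0,0,0,0,0,0,0,0,0,0,0,0,0]

```text
clock: 13.9
tcp_pos: [588.2, 82.6, 139.7]
tcp_rot: [3.129, -0.269, 0.016]
contact_force: [12.7, -2.9, -0.3]
width: 23.4
finger_force: 59.6
```

```bash
python3 -c "
from h import *
arc(-8,2)"
```

```text
tcp [588.2  82.6 139.7] rad 48.6 ang -99.59 qmod 0.009 F [12.7 -2.9 -0.3] w 23.4 ff 59.6
[(np.float64(-0.7), np.float64(0.1)), (np.float64(-0.7), np.float64(-0.1))]
```

Emit:
jog_arm:
  moves: [0,-0.4,0,0,0,0,0,0,0,0,0,0,0,0,0]

```text
clock: 14.2
tcp_pos: [587.7, 82.7, 139.8]
tcp_rot: [3.129, -0.27, 0.03]
contact_force: [30.1, -5.2, -9.0]
width: 23.2
finger_force: 60.3
```

```bash
python3 -c "
from h import *
arc(15,12)"
```

```text
tcp [587.7  82.7 139.8] rad 48.7 ang -100.21 qmod 6.281 F [30.1 -5.2 -9. ] w 23.2 ff 60.3
[(np.float64(1.3), np.float64(-0.0)), (np.float64(1.2), np.float64(-0.5)), (np.float64(1.0), np.float64(-0.8)), (np.float64(0.8), np.float64(-1.0)), (np.float64(0.5), np.float64(-1.2)), (np.float64(0.2), np.float64(-1.3)), (np.float64(-0.2), np.float64(-1.3)), (np.float64(-0.5), np.float64(-1.2)), (np.float64(-0.8), np.float64(-1.0)), (np.float64(-1.0), np.float64(-0.8)), (np.float64(-1.2), np.float64(-0.5)), (np.float64(-1.3), np.float64(-0.2))]
```

The wheel is closed: rigid at angle 0 with 30 N against the stop. Now I'll open it two turns.

Emit:
jog_arm:
  moves: [0,1.9,-0.1,0,0,0,1.2,-0.5,0,0,0,1.0,-0.8,0,0,0,0.8,-1.0,0,0,0,0.5,-1.2,0,0,0,0.2,-1.3,0,0,0,-0.2,-1.3,0,0,0,-0.5,-1.2,0,0,0,-0.8,-1.0,0,0,0,-1.0,-0.8,0,0,0,-1.2,-0.5,0,0,0,-1.3,-0.2,0,0]

```text
clock: 15.4
tcp_pos: [604.7, 181.4, 139.6]
tcp_rot: [-3.13, 0.267, -0.009]
contact_force: [2.9, -3.9, 7.4]
width: 23.5
finger_force: 61.9
```

```bash
python3 -c "
from h import *
arc(15,12)"
```

```text
tcp [604.7 181.4 139.6] rad 51.5 ang 80.58 qmod 3.153 F [ 2.9 -3.9  7.4] w 23.5 ff 61.9
[(np.float64(-1.3), np.float64(0.3)), (np.float64(-1.2), np.float64(0.5)), (np.float64(-1.0), np.float64(0.8)), (np.float64(-0.8), np.float64(1.0)), (np.float64(-0.5), np.float64(1.2)), (np.float64(-0.2), np.float64(1.3)), (np.float64(0.2), np.float64(1.3)), (np.float64(0.5), np.float64(1.2)), (np.float64(0.8), np.float64(1.0)), (np.float64(1.0), np.float64(0.8)), (np.float64(1.2), np.float64(0.5)), (np.float64(1.3), np.float64(0.2))]
```

Emit:
jog_arm:
  moves: [0,-1.3,0.3,0,0,0,-1.2,0.5,0,0,0,-1.0,0.8,0,0,0,-0.8,1.0,0,0,0,-0.5,1.2,0,0,0,-0.2,1.3,0,0,0,0.2,1.3,0,0,0,0.5,1.2,0,0,0,0.8,1.0,0,0,0,1.0,0.8,0,0,0,1.2,0.5,0,0,0,1.3,0.2,0,0]

```text
clock: 16.6
tcp_pos: [587.2, 82.5, 139.6]
tcp_rot: [-3.127, 0.267, -0.004]
contact_force: [-0.7, 13.6, 8.8]
width: 23.1
finger_force: 62.1
```

```bash
python3 -c "
from h import *
arc(15,12)"
```

```text
tcp [587.2  82.5 139.6] rad 49.0 ang -100.66 qmod 6.273 F [-0.7 13.6  8.8] w 23.1 ff 62.1
[(np.float64(1.3), np.float64(-0.0)), (np.float64(1.2), np.float64(-0.5)), (np.float64(1.0), np.float64(-0.8)), (np.float64(0.8), np.float64(-1.0)), (np.float64(0.5), np.float64(-1.2)), (np.float64(0.2), np.float64(-1.3)), (np.float64(-0.2), np.float64(-1.3)), (np.float64(-0.5), np.float64(-1.2)), (np.float64(-0.8), np.float64(-1.0)), (np.float64(-1.0), np.float64(-0.8)), (np.float64(-1.2), np.float64(-0.5)), (np.float64(-1.3), np.float64(-0.2))]
```

Emit:
jog_arm:
  moves: [0,1.3,-0.2,0,0,0,1.2,-0.6,0,0,0,1.0,-0.8,0,0,0,0.8,-1.0,0,0,0,0.5,-1.2,0,0,0,0.2,-1.3,0,0,0,-0.2,-1.3,0,0,0,-0.5,-1.2,0,0,0,-0.8,-1.0,0,0,0,-1.0,-0.8,0,0,0,-1.2,-0.5,0,0,0,-1.3,-0.2,0,0]

```text
clock: 17.8
tcp_pos: [604.7, 181.3, 139.6]
tcp_rot: [-3.13, 0.267, -0.009]
contact_force: [3.5, -4.3, 7.6]
width: 23.3
finger_force: 61.9
```

```bash
python3 -c "
from h import *
arc(15,12)"
```

```text
tcp [604.7 181.3 139.6] rad 51.4 ang 80.58 qmod 3.154 F [ 3.5 -4.3  7.6] w 23.3 ff 61.9
[(np.float64(-1.3), np.float64(0.3)), (np.float64(-1.2), np.float64(0.5)), (np.float64(-1.0), np.float64(0.8)), (np.float64(-0.8), np.float64(1.0)), (np.float64(-0.5), np.float64(1.2)), (np.float64(-0.2), np.float64(1.3)), (np.float64(0.2), np.float64(1.3)), (np.float64(0.5), np.float64(1.2)), (np.float64(0.8), np.float64(1.0)), (np.float64(1.0), np.float64(0.8)), (np.float64(1.2), np.float64(0.5)), (np.float64(1.3), np.float64(0.2))]
```

Emit:
jog_arm:
  moves: [0,-1.3,0.2,0,0,0,-1.2,0.5,0,0,0,-1.0,0.7,0,0,0,-0.8,1.0,0,0,0,-0.5,1.2,0,0,0,-0.2,1.3,0,0,0,0.2,1.3,0,0,0,0.5,1.2,0,0,0,0.8,1.0,0,0,0,1.0,0.7,0,0,0,1.2,0.5,0,0,0,1.3,0.2,0,0]

```text
clock: 19.0
tcp_pos: [586.9, 82.9, 139.6]
tcp_rot: [3.128, -0.268, 0.001]
contact_force: [-3.8, 0.2, 9.6]
width: 23.1
finger_force: 62.1
```

Emit:
jog_arm:
  moves: [0,0,0,0,0,0,0,0,0,0,0,0,0,0,0]

```text
clock: 19.3
tcp_pos: [588.1, 82.8, 139.6]
tcp_rot: [3.128, -0.268, 0.007]
contact_force: [1.3, -6.3, 8.5]
width: 23.1
finger_force: 62.0
```

Run:
```python
from h import *
arc(15,1);snap("wrist","w6.png",s=1.4);arc(15,1)
```

```text
tcp [588.1  82.8 139.6] rad 48.5 ang -99.67 qmod 0.008 F [ 1.3 -6.3  8.5] w 23.1 ff 62.0
[(np.float64(1.3), np.float64(-0.0))]
tcp [588.1  82.8 139.6] rad 48.5 ang -99.75 qmod 0.006 F [ 0.3 -6.2  8.7] w 23.3 ff 62.0
[(np.float64(1.3), np.float64(-0.0))]
```

View pics/w6.png

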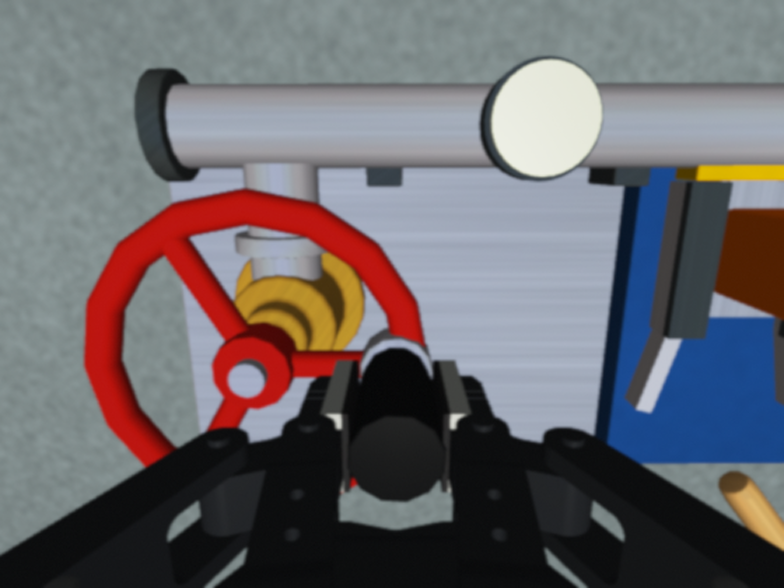

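The handle is held between the pads at (398,420), the wheel is two turns from the stop at 0.006 rad off the closing angle, and everything is at rest. Handing in.

```bash
python3 -c "
from h import *
print(r.hand_in())"
```

```text
the job is handed in; nothing more can be done
None
```

I handed the job in at about 19 s of the 70 s allowed, and the hand-in gave no verdict: the module is home against the stop (catch judged by eye and push force), the wheel was closed and reopened two turns by arm position (within about 0.01 rad), and the gripper still holds the handle at about 62 N.

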